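# Line up the reagent bottles by size beside the microscope

### The job

Put the four labelled brown bottles that stand in front of the low steel shelf away on it in order of size, each standing upright in the middle of its own white drip dish: the smallest in the dish nearest the microscope, rising to the largest at the far end, so that no small bottle is hidden from the microscope's user behind a tall one. Set each bottle down gently rather than letting it drop, never tip one over, and leave the stoppered glass flask where it stands.

Things in the scene. Friction and masses are not known exactly. Their poses are not given: they have to be found in the camera images.
- bottle_30: The smallest of four brown glass screw-cap bottles with a blank white paper label and a ribbed cream cap: body 34 mm in diameter, straight-walled up to 42 mm above its underside, then a shoulder up to 50 mm and a cap 26 mm in diameter and 14 mm high; 68 mm tall in all, about 65 g. It stands loose on the bench. Origin: centre of its underside; z points up to the cap.
- bottle_60: The second smallest of four brown glass screw-cap bottles with a blank white paper label and a ribbed cream cap: body 42 mm in diameter, straight-walled up to 56 mm above its underside, then a shoulder up to 66 mm and a cap 32 mm in diameter and 16 mm high; 86 mm tall in all, about 120 g. It stands loose on the bench. Origin: centre of its underside; z points up to the cap.
- bottle_125: The second largest of four brown glass screw-cap bottles with a blank white paper label and a ribbed cream cap: body 51 mm in diameter, straight-walled up to 73 mm above its underside, then a shoulder up to 85 mm and a cap 38 mm in diameter and 18 mm high; 108 mm tall in all, about 220 g. It stands loose on the bench. Origin: centre of its underside; z points up to the cap.
- bottle_250: The largest of four brown glass screw-cap bottles with a blank white paper label and a ribbed cream cap: body 62 mm in diameter, straight-walled up to 96 mm above its underside, then a shoulder up to 111 mm and a cap 45 mm in diameter and 20 mm high; 136 mm tall in all, about 400 g. It stands loose on the bench. Origin: centre of its underside; z points up to the cap.
- dish_1: White plastic drip dish at the left (+y) end of the row: 90 mm in diameter, flat floor 74 mm across and 3 mm thick, rim 6 mm high. Fixed on a low steel shelf, 115 x 440 mm, its top 20 mm above the bench. The four dishes are alike, in a straight row about 100 mm apart, the shelf turned up to 0.2 rad. Origin: centre of the dish's underside, z up, y along the row to its left end.
- dish_2: White plastic drip dish second from the left: 90 mm in diameter, flat floor 74 mm across and 3 mm thick, rim 6 mm high. Fixed on a low steel shelf, 115 x 440 mm, its top 20 mm above the bench. The four dishes are alike, in a straight row about 100 mm apart, the shelf turned up to 0.2 rad. Origin: centre of the dish's underside, z up, y along the row to its left end.
- dish_3: White plastic drip dish third from the left: 90 mm in diameter, flat floor 74 mm across and 3 mm thick, rim 6 mm high. Fixed on a low steel shelf, 115 x 440 mm, its top 20 mm above the bench. The four dishes are alike, in a straight row about 100 mm apart, the shelf turned up to 0.2 rad. Origin: centre of the dish's underside, z up, y along the row to its left end.
- dish_4: White plastic drip dish at the right (-y) end of the row: 90 mm in diameter, flat floor 74 mm across and 3 mm thick, rim 6 mm high. Fixed on a low steel shelf, 115 x 440 mm, its top 20 mm above the bench. The four dishes are alike, in a straight row about 100 mm apart, the shelf turned up to 0.2 rad. Origin: centre of the dish's underside, z up, y along the row to its left end.
- microscope: Microscope on a black base 190 x 130 mm, with light grey limb and head, black stage, about 350 mm tall, fixed on the bench beyond one end of the row of dishes, left or right; a cream bench balance stands beyond the other end. Origin: centre of the underside of its base; the eyepiece leans to its -x side, away from the robot.
- flask: Clear glass conical flask with a black rubber stopper, base 64 mm in diameter, 122 mm tall, standing loose among the bottles, at least 115 mm from the next thing, centre to centre. It is not to be moved. Origin: centre of its underside; z up.
Things that resemble listed ones, but are neither listed nor needed, are in the scene too. What is shaped like the bottle_60 but blue, purple or red is not meant.

How it is judged:
By the outcome, as a careful person would: the job done as asked, in the order asked, and still so for the second after the job is handed in, with the robot touching nothing.
It also fails if it takes over 96 s, if anything falls off the work surface, if the arm or the gripper's body presses on something with over 40 N, if the wrist force passes 120 N, or if a joint passes its speed limit or range.

### The arm

A 7-joint arm with a two-finger parallel gripper is mounted at the origin on the work surface. World frame = base frame: x ahead of the robot, y to its left, z up, the work surface at z = 0. Lengths are in m, angles in rad, forces in N, time in s.
With the tool pointing down it reaches from about 0.4 to 0.85 m from the base axis. Payload 10.4 kg.
Tool frame: the origin (TCP) lies between the finger pads; the fingertips stand 14 mm ahead of it and the grasp point (between the pads) lies 5 mm behind it (r.finger_overhang is the z of the fingertips in the tool frame, in m); z points along the fingers, y is the line along which they close (so a half turn about z gives the same grasp; the last joint's range is limited). The gripper opens to 87 mm and grips with 3 to 60 N. Pads are 19 mm wide; open, the fingers measure 117 mm over their backs; the gripper's body (75 mm by 190 mm) begins 51 mm behind the grasp point.
Start: joints at [-1.186, 0.332, -0.065, 1.46, 0.022, 1.35, -0.088], TCP at [0.248, 0.574, 0.237] pointing down, gripper open.
Joint ranges: [-2.6, 2.6], [-0.5, 2.12], [-1.47, 1.34], [0.16, 2.42], [-1.27, 4.41], [0.06, 2.06], [-2.6, 2.6]. Speed limits (rad/s): [2.22, 2.22, 2.79, 2.79, 3.14, 3.14, 3.14].

### API

Orientations are given as a unit quaternion [x, y, z, w].
In Python, from bench import r, optics gives the robot as it stands.
- The arm moves only by the shell command python3 -m pendant 'ROWS' [FORCE]. ROWS is JSON, a list of rows, each a list of 7 numbers: the closure, from -1 (fully open) to 1 (shut), then the shift along the tool's x, y, z scaled (see below), then the turn, a rotation vector about the tool's x, y, z scaled (see below). In form: [[grip, x, y, z, rx, ry, rz], ...]. A call has 1 to 8 rows; each row is the pose to reach, as a shift and turn from the pose commanded when the call began, along the tool's axes at that moment; what a row does not reach only later rows make up. The controller multiplies each number of a shift by 0.3 m and each number of a turn by 120 degrees. A row lasts 1/8 s, in which the tool goes at most 62.5 mm and 10.7 degrees, less where a joint would pass 70% of its speed; a pose out of reach is approached as far as the arm can. A call with a number of a shift or a turn outside -1 to 1 is refused whole. A call with a gripper value outside its range is refused whole. The fingers move at their own pace and stop on an object; FORCE is the grip in N (left out, the last holds). Time passes only in rows, so rows that repeat a pose let the fingers close. It gives the time, the measured TCP pose, the force, the opening and the grip force at its end, in the units of the state.
- r.read_state(): the state, without advancing time (a new reading comes with each control period).
- optics.camera(name): name is "scene" or "top" or "wrist"; returns a dict with "pixels" (384x512x3 uint8, red, green, blue), "vfov" (degrees; the focal length in pixels is half the picture's height over the tangent of half this angle, whatever the lens; pixels are square), "cx", "cy" (the principal point, pixels), "rvec" (rotation vector, rad) and "tvec" (3), from world to camera coordinates, as OpenCV has them. Camera axes: x right, y down, z forward; pixel columns grow to the right and rows downward; lengths in m; the calibration is good to about 2 mm. The wrist camera is an equidistant fisheye: a pixel r from the principal point sees the ray r / f radians off the axis. A picture is of the moment at which its call begins. There is no depth.
- r.close_job(): hands the job in; it is judged then, once.
The state is a dict: "time": time; "joint_positions": joint angles; "joint_vel": joint speeds; "joint_torque": joint torques, N m; "ee_pos": TCP position; "eef_rot": TCP orientation; "ft_force": force on the tool from outside, world axes, zero at the start; "torque": the same for the moment, N m; "width": finger opening in m; "grip_force": force on a finger pad.
Only numpy, scipy, OpenCV 4.12 (cv2) and the standard library are available. Lean on these libraries where they do the work, as an engineer would, in place of code of your own. Each camera call takes 0.05 s, during which the arm holds its last target. There are 200 camera calls.

## Working session

There is one attempt and no reset: what is moved stays moved. The work goes in short steps, Python scripts to look and compute and a shell command to move; the robot and the scene stay as the last step left them, time stands still between calls to the robot, and variables do not carry over. Pictures are saved under pics/ and viewed, at most 14 in all, crops included, and the job is handed in when it is done.

```bash
ls; mkdir -p pics; python3 - <<'E'
from bench import r, optics
import cv2
for n in ["scene","top","wrist"]:
    c=optics.camera(n); cv2.imwrite(f"pics/{n}0.png",c["pixels"][:,:,::-1]); print(n,c["vfov"],c["cx"],c["cy"],c["rvec"],c["tvec"])
print(r.read_state(), r.finger_overhang)
E
```

```text
pics
scene 53.89576584669372 253.9292614069546 189.32347096432716 [ 1.66731019  1.67668756 -0.85905426] [-0.02705803 -0.23484725  1.43408281]
top 51.92252615011731 254.14696259729791 188.1905642972691 [ 2.14384132 -2.1293073   0.14574889] [0.02938939 0.45944778 1.12653185]
wrist 65.70646984690485 253.8780696406437 190.3853749623505 [-2.41621006 -1.59118864 -0.22754173] [-0.62289837 -0.03571986  0.39189059]
{'time': 0.15, 'joint_positions': array([-1.18558949,  0.3327163 , -0.06467639,  1.46072138,  0.02159421,
        1.34989022, -0.08848772]), 'joint_vel': array([ 0.00124792, -0.00140135,  0.00075616, -0.00313613,  0.00057792,
        0.00167404, -0.00073205]), 'joint_torque': array([ 1.06430143e-03, -6.23633623e+01,  2.47027993e-02, -3.90143216e+01,
       -6.14341884e-02,  3.73237242e-02,  7.91729144e-05]), 'ee_pos': array([0.24777866, 0.57349921, 0.23595603]), 'eef_rot': array([ 2.02490925e-01,  9.79284001e-01, -5.13561233e-04, -8.29202614e-05]), 'ft_force': array([ 0.29191487, -0.55206801, -0.43410365]), 'torque': array([-0.07755324,  0.01231666, -0.01711771]), 'grip_force': 0.0, 'width': 0.08710289707069066} 0.014
```

View pics/top0.png

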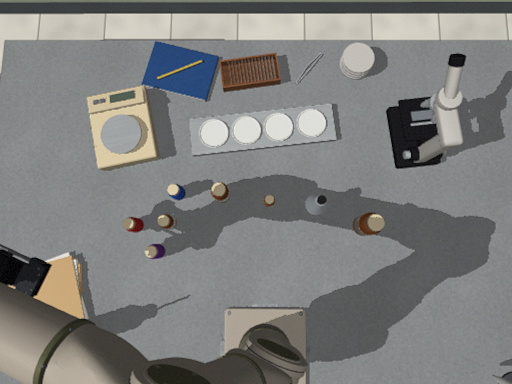

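View pics/scene0.png

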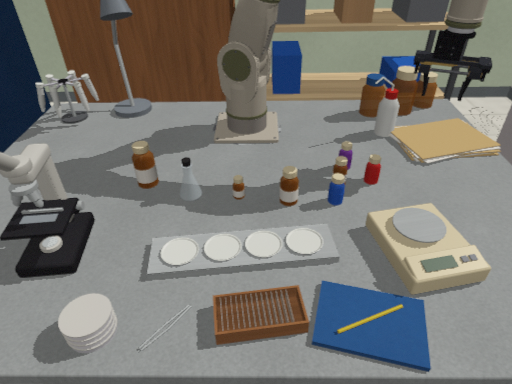

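Top view: the microscope is at (430,130), the −y end, and the balance is at (122,130). The dishes are at (214,133), (247,130), (279,126) and (312,122). The bottles are 250 at (370,223), 30 at (269,200), 125 at (219,190) and 60 at (166,221), which stands between the coloured decoys. The flask is at (317,204).

```bash
cat > h.py <<'E'
import numpy as np, cv2
from bench import r, optics
def rays(c,uv,fish=False):
    f=192/np.tan(np.radians(c["vfov"])/2); R=cv2.Rodrigues(np.array(c["rvec"],float))[0]
    uv=np.atleast_2d(uv).astype(float); d=(uv-[c["cx"],c["cy"]])/f
    if fish:
        th=np.linalg.norm(d,axis=1,keepdims=True)+1e-12; d=d/th*np.sin(th); z=np.cos(th)
    else: z=np.ones((len(d),1))
    return -R.T@np.array(c["tvec"],float), np.hstack([d,z])@R
def onz(c,uv,z,fish=False):
    o,d=rays(c,uv,fish); return o+d*((z-o[2])/d[:,2:])
def proj(c,p):
    f=192/np.tan(np.radians(c["vfov"])/2); R=cv2.Rodrigues(np.array(c["rvec"],float))[0]
    q=np.atleast_2d(p)@R.T+np.array(c["tvec"]); return q[:,:2]/q[:,2:]*f+[c["cx"],c["cy"]]
E
python3 - <<'E'
from h import *
T=optics.camera("top");S=optics.camera("scene")
print("cams",rays(T,[0,0])[0],rays(S,[0,0])[0])
a=T["pixels"][170:270,110:400]; b=S["pixels"][130:280,120:400]
cv2.imwrite("pics/c.png",np.vstack([cv2.resize(x[:,:,::-1],(780,int(780*x.shape[0]/x.shape[1])),interpolation=cv2.INTER_CUBIC)[:300+60] for x in (a,b)])[:600])
# dishes
for c,n,roi in ((T,"t",(95,155,190,340)),(S,"s",(225,270,145,340))):
    h=cv2.cvtColor(c["pixels"],cv2.COLOR_RGB2HSV); m=((h[...,1]<45)&(h[...,2]>205)).astype(np.uint8)
    k=np.zeros_like(m);k[roi[0]:roi[1],roi[2]:roi[3]]=1;m*=k
    for ct in cv2.findContours(m,0,1)[0]:
        if cv2.contourArea(ct)>150:
            e=cv2.fitEllipse(cv2.convexHull(ct)); print(n,np.round(e[0],1),np.round(e[1],1),onz(c,e[0],.0245)[0].round(4))
E
```

```text
cams [0.2851849  0.01535804 1.18298931] [1.28783047 0.05973161 0.67112122]
t [213.9 132.2] [26.3 26.5] [0.6325 0.1565 0.0245]
t [246.4 129.4] [26.  26.4] [0.6414 0.0576 0.0245]
t [278.4 126.1] [26.2 26.4] [ 0.6524 -0.0396  0.0245]
t [311.3 122.1] [26.  27.2] [ 0.6653 -0.1398  0.0245]
s [178.  250.9] [24.3 34.3] [ 0.6649 -0.1414  0.0245]
s [221.  246.8] [24.1 33.5] [ 0.6521 -0.0408  0.0245]
s [261.9 243.5] [23.4 33.2] [0.6415 0.0564 0.0245]
s [302.7 240.6] [22.8 33.8] [0.6321 0.1548 0.0245]
```

View pics/c.png

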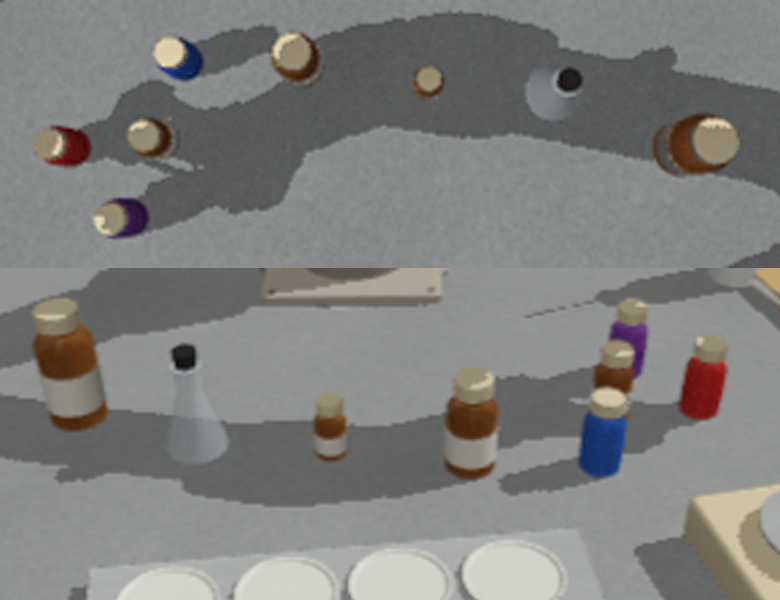

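The crop shows the cream caps clearly. The 60 cap is near (147,137) in the crop, between the red, purple and blue decoys.

```bash
cat > loc.py <<'E'
from h import *
from scipy.optimize import least_squares
B={"30":(.0610,(269,199.7),(238.5,181)),"60":(.078,(164.6,221),(341,162)),"125":(.099,(219.5,190.5),(290,174)),"250":(.126,(376,222.5),(140.5,147)),
"blue":(.078,(173.5,191),(338,180)),"red":(.078,(129,224),(374,160)),"purple":(.078,(151,251),(347,146))}
T=optics.camera("top");S=optics.camera("scene")
for n,(z,t,s) in B.items():
    out=[]
    for c,p in ((T,t),(S,s)):
        h=cv2.cvtColor(c["pixels"],cv2.COLOR_RGB2HSV)
        m=((h[...,0]>8)&(h[...,0]<35)&(h[...,1]<125)&(h[...,1]>25)&(h[...,2]>110)).astype(np.uint8)
        l=cv2.connectedComponentsWithStats(m,connectivity=4); d=np.hypot(*(l[3]-p).T); d[0]=99; d[l[2][:,4]<15]=99; i=d.argmin()
        k=l[2][i]; e=(k[0]+(k[2]-1)/2,k[1]+(k[3]-1)/2)
        out.append((np.round(e,1),k[2:],onz(c,e,z)[0,:2].round(4)))
    print(n,*out)
fb=onz(T,[110+553/2.69,170+93/2.69],.0)[0]
print("flask stopper",onz(T,[110+569/2.69,170+80/2.69],.118)[0],onz(S,[120+184/2.786,130+(356-268)/2.786],.115)[0])
E
python3 loc.py
```

```text
30 (array([269., 199.]), array([ 9,  9, 67], dtype=int32), array([ 0.4242, -0.0107])) (array([237.5, 179. ]), array([10,  9, 75], dtype=int32), array([ 0.4247, -0.0113]))
60 (array([162.5, 220. ]), array([ 12,  13, 110], dtype=int32), array([0.3608, 0.2886])) (array([341.5, 160.5]), array([12, 10, 99], dtype=int32), array([0.3597, 0.2875]))
125 (array([217.5, 189. ]), array([ 14,  15, 163], dtype=int32), array([0.4466, 0.1335])) (array([289.5, 172. ]), array([ 16,  13, 172], dtype=int32), array([0.4476, 0.1313]))
250 (array([376., 222.]), array([ 17,  17, 236], dtype=int32), array([ 0.3561, -0.2944])) (array([139., 147.]), array([ 17,  13, 183], dtype=int32), array([ 0.3545, -0.2944]))
blue (array([172.5, 189. ]), array([ 12,  11, 107], dtype=int32), array([0.449 , 0.2639])) (array([338., 178.]), array([ 15,  11, 130], dtype=int32), array([0.4473, 0.2632]))
red (array([127.5, 223.5]), array([ 12,  12, 110], dtype=int32), array([0.3503, 0.3868])) (array([374.5, 158.5]), array([ 12,  10, 101], dtype=int32), array([0.3503, 0.3845]))
purple (array([150.5, 251.5]), array([ 12,  12, 109], dtype=int32), array([0.2732, 0.3183])) (array([346.5, 145.5]), array([12, 10, 91], dtype=int32), array([0.2746, 0.3172]))
flask stopper [ 0.41598933 -0.1518111   0.118     ] [ 0.41670732 -0.15049298  0.115     ]
```

```bash
cat > plan.py <<'E'
# usage: plan.py x y z angle_deg [x y z angle ...]: scaled shifts/turns, from the current tool frame, to grasp-point targets
import sys
from h import *
from scipy.spatial.transform import Rotation as Ro
s=r.read_state(); R=Ro.from_quat(s["eef_rot"]); g=s["ee_pos"]
v=np.array(sys.argv[1:],float).reshape(-1,4)
for x,y,z,a in v:
    a=np.radians(a); G=Ro.from_matrix(np.c_[[-np.sin(a),np.cos(a),0],[np.cos(a),np.sin(a),0],[0,0,-1]])
    print((R.inv().apply(np.array([x,y,z-.005])-g)/.3).round(3), ((R.inv()*G).as_rotvec(degrees=True)/120).round(3))
print("t",s["time"],"tcp",g.round(4),"w",round(s["width"],4),"F",s["ft_force"].round(1),s["grip_force"])
E
python3 plan.py .336 .28 .242 36 .4245 -.011 .2 6.4
```

```text
[-0.658 -0.782 -0.002] [-0.     0.     0.255]
[-1.314 -1.556  0.138] [-0.     0.     0.502]
t 0.35 tcp [0.2478 0.5737 0.2364] w 0.0871 F [-0.  -0.7  0.3] 0.0
```

```bash
python3 -m pendant '[[-1,-0.2,-0.2,0,0,0,0.08],[-1,-0.4,-0.45,0,0,0,0.16],[-1,-0.6,-0.7,0,0,0,0.25],[-1,-0.66,-0.78,0,0,0,0.255],[-1,-0.66,-0.78,0,0,0,0.255],[-1,-0.66,-0.78,0,0,0,0.255]]'; python3 plan.py .4245 -.011 .2 6.4
```

```text
time: 1.1
ee_pos: [0.3384, 0.2768, 0.237]
eef_rot: [0.456, 0.89, 0.001, 0.0]
ft_force: [-1.1, 0.3, -0.7]
width: 0.0871
grip_force: 0.0
[-0.947 -0.326  0.139] [ 0.    -0.     0.244]
t 1.1 tcp [0.3384 0.2768 0.237 ] w 0.0871 F [-1.1  0.3 -0.7] 0.0
```

```bash
python3 -m pendant '[[-1,-0.2,-0.07,0.03,0,0,0.08],[-1,-0.4,-0.14,0.06,0,0,0.16],[-1,-0.6,-0.2,0.09,0,0,0.244],[-1,-0.8,-0.27,0.12,0,0,0.244],[-1,-0.947,-0.326,0.139,0,0,0.244],[-1,-0.947,-0.326,0.139,0,0,0.244],[-1,-0.947,-0.326,0.139,0,0,0.244]]'; python3 plan.py .4245 -.011 .11 6.4 .4245 -.011 .03 6.4
```

```text
time: 1.98
ee_pos: [0.425, -0.0059, 0.1949]
eef_rot: [0.664, 0.748, 0.0, -0.0]
ft_force: [0.3, 0.3, -0.3]
width: 0.0872
grip_force: 0.0
[-0.017 -0.004  0.3  ] [ 0.    -0.     0.003]
[-0.017 -0.004  0.566] [ 0.    -0.     0.003]
t 1.975 tcp [ 0.425  -0.0059  0.1949] w 0.0872 F [ 0.3  0.3 -0.3] 0.0
```

```bash
python3 -m pendant '[[-1,0,0,0,0,0,0],[-1,0,0,0,0,0,0]]' >/dev/null; python3 plan.py .4245 -.011 .11 6.4 .4245 -.011 .03 6.4
```

```text
[-0.017 -0.003  0.3  ] [ 0.    -0.     0.004]
[-0.017 -0.003  0.566] [ 0.    -0.     0.004]
t 2.225 tcp [ 0.4249 -0.0059  0.1949] w 0.0872 F [-0.1  0.1  0.5] 0.0
```

```bash
python3 -m pendant '[[-1,-0.017,-0.003,0.15,0,0,0.004],[-1,-0.017,-0.003,0.3,0,0,0.004],[-1,-0.017,-0.003,0.3,0,0,0.004],[-1,-0.017,-0.003,0.3,0,0,0.004]]' >/dev/null; python3 plan.py .4245 -.011 .03 6.4
```

```text
[ 0.003 -0.003  0.271] [ 0.001 -0.    -0.001]
t 2.725 tcp [ 0.4254 -0.0117  0.1063] w 0.0872 F [ 0.5 -0.7  0.4] 0.0
```

```bash
python3 -m pendant '[[-1,0.003,-0.003,0.1,0,0,0],[-1,0.003,-0.003,0.2,0,0,0],[-1,0.003,-0.003,0.265,0,0,0],[-1,0.003,-0.003,0.271,0,0,0],[-1,0.003,-0.003,0.271,0,0,0]]' 20 >/dev/null;python3 plan.py .4245 -.011 .03 6.4; python3 -m pendant '[[1,0,0,0,0,0,0],[1,0,0,0,0,0,0],[1,0,0,0,0,0,0],[1,0,0,0,0,0,0],[1,0,0,0,0,0,0],[1,0,0,0,0,0,0]]' 20; python3 plan.py .4245 -.011 .12 6.4 .665 -.1405 .12 6.4
```

```text
[-0.    -0.001 -0.   ] [ 0.001 -0.    -0.001]
t 3.35 tcp [ 0.4247 -0.0109  0.0249] w 0.0871 F [ 0.6 -0.4 -0.5] 0.0
time: 4.1
ee_pos: [0.4236, -0.0112, 0.0235]
eef_rot: [0.667, 0.745, 0.0, -0.0]
ft_force: [1.1, 0.0, -0.1]
width: 0.0351
grip_force: 0.2
[ 0.     0.003 -0.305] [-0.    -0.    -0.001]
[-0.516  0.753 -0.305] [-0.    -0.    -0.001]
t 4.1 tcp [ 0.4236 -0.0112  0.0235] w 0.0351 F [ 1.1  0.  -0.1] 0.2004442166253284
```

```bash
python3 -m pendant '[[1,0,0,0,0,0,0],[1,0,0,0,0,0,0],[1,0,0,0,0,0,0]]' 20; python3 -m pendant '[[1,0,0,-0.08,0,0,0],[1,0,0,-0.2,0,0,0],[1,0,0,-0.305,0,0,0],[1,-0.13,0.19,-0.305,0,0,0],[1,-0.26,0.38,-0.305,0,0,0],[1,-0.39,0.57,-0.305,0,0,0],[1,-0.49,0.7,-0.305,0,0,0],[1,-0.516,0.753,-0.305,0,0,0]]' 20;python3 -m pendant '[[1,0,0,0,0,0,0],[1,0,0,0,0,0,0]]'|tail -2;  python3 plan.py .665 -.1405 .06 6.4 .665 -.1405 .053 6.4
```

```text
time: 4.47
ee_pos: [0.4235, -0.0112, 0.0235]
eef_rot: [0.667, 0.745, 0.0, -0.0]
ft_force: [-0.3, 0.3, 0.4]
width: 0.0335
grip_force: 20.0
time: 5.48
ee_pos: [0.6665, -0.1428, 0.1137]
eef_rot: [0.668, 0.744, -0.001, 0.0]
ft_force: [-0.0, 0.6, -0.9]
width: 0.0331
grip_force: 20.0
width: 0.0335
grip_force: 20.0
[-0.002  0.002  0.199] [-0.    -0.    -0.001]
[-0.002  0.002  0.222] [-0.    -0.    -0.001]
t 5.725 tcp [ 0.6644 -0.1401  0.1146] w 0.0335 F [ 0.2 -0.2 -0.3] 20.000042236642912
```

```bash
python3 -m pendant '[[1,-0.002,0.002,0.08,0,0,0],[1,-0.002,0.002,0.15,0,0,0],[1,-0.002,0.002,0.19,0,0,0],[1,-0.002,0.002,0.21,0,0,0],[1,-0.002,0.002,0.215,0,0,0],[1,-0.002,0.002,0.215,0,0,0]]'; python3 plan.py .665 -.1405 .0515 6.4
```

```text
time: 6.48
ee_pos: [0.666, -0.141, 0.0511]
eef_rot: [0.667, 0.745, 0.0, 0.0]
ft_force: [-0.5, -0.2, 0.4]
width: 0.0332
grip_force: 20.0
[ 0.002 -0.003  0.015] [ 0.     0.    -0.001]
t 6.475 tcp [ 0.666  -0.141   0.0511] w 0.0332 F [-0.5 -0.2  0.4] 19.999936771346256
```

```bash
for i in 1; do python3 -m pendant '[[1,0,-0.002,0.005,0,0,0],[1,0,-0.002,0.009,0,0,0],[1,0,-0.002,0.013,0,0,0],[1,0,-0.002,0.013,0,0,0]]'; done; python3 -m pendant '[[1,0,0,0.003,0,0,0],[1,0,0,0.003,0,0,0]]'
```

```text
time: 6.98
ee_pos: [0.6652, -0.141, 0.0467]
eef_rot: [0.667, 0.745, 0.0, 0.0]
ft_force: [0.3, 0.1, 0.0]
width: 0.0335
grip_force: 20.0
time: 7.22
ee_pos: [0.6652, -0.141, 0.0466]
eef_rot: [0.667, 0.745, 0.0, -0.0]
ft_force: [-4.6, 1.2, 8.3]
width: 0.0332
grip_force: 20.0
```

```bash
python3 -m pendant '[[0.4,0,0,-0.003,0,0,0],[0,0,0,-0.003,0,0,0],[-0.3,0,0,-0.003,0,0,0],[-0.5,0,0,-0.003,0,0,0],[-0.5,0,0,-0.003,0,0,0]]'; python3 -m pendant '[[-0.5,0,0,-0.1,0,0,0],[-0.5,0,0,-0.25,0,0,0],[-0.5,0,0,-0.45,0,0,0],[-0.6,0,0,-0.6,0,0,0],[-1,0,0,-0.6,0,0,0]]'; python3 plan.py .36 .288 .18 6.4 .36 .288 .12 6.4
```

```text
time: 7.85
ee_pos: [0.6651, -0.141, 0.0466]
eef_rot: [0.667, 0.745, -0.0, -0.0]
ft_force: [-0.5, 0.4, 0.5]
width: 0.0625
grip_force: 0.0
time: 8.48
ee_pos: [0.6667, -0.1418, 0.231]
eef_rot: [0.667, 0.745, 0.002, 0.003]
ft_force: [0.3, 0.4, -0.4]
width: 0.0733
grip_force: 0.0
[ 1.536 -0.861  0.179] [ 0.003  0.001 -0.001]
[ 1.536 -0.862  0.379] [ 0.003  0.001 -0.001]
t 8.475 tcp [ 0.6667 -0.1418  0.231 ] w 0.0733 F [ 0.3  0.4 -0.4] 0.0
```

```bash
python3 -m pendant '[[-0.45,0.2,-0.11,0.02,0,0,0],[-0.45,0.4,-0.22,0.04,0,0,0],[-0.45,0.6,-0.33,0.06,0,0,0],[-0.45,0.8,-0.45,0.08,0,0,0],[-0.45,0.95,-0.53,0.1,0,0,0],[-0.45,1,-0.56,0.12,0,0,0],[-0.45,1,-0.56,0.12,0,0,0]]' >/dev/null;  python3 -m pendant '[[-0.45,0.2,-0.11,0.02,0,0,0],[-0.45,0.4,-0.22,0.04,0,0,0],[-0.45,0.53,-0.3,0.06,0,0,0],[-0.45,0.536,-0.302,0.06,0,0,0],[-0.45,0.536,-0.302,0.06,0,0,0]]'; python3 plan.py .36 .288 .12 6.4 .36 .288 .045 6.4;
```

```text
time: 9.98
ee_pos: [0.3585, 0.2878, 0.1724]
eef_rot: [0.668, 0.744, -0.0, 0.0]
ft_force: [0.2, -0.4, -0.2]
width: 0.0632
grip_force: 0.0
[0.    0.005 0.191] [-0.     0.    -0.002]
[0.    0.005 0.441] [-0.     0.    -0.002]
t 9.975 tcp [0.3585 0.2878 0.1724] w 0.0632 F [ 0.2 -0.4 -0.2] 0.0
```

```bash
python3 - <<'E'
from h import *
T=optics.camera("top");W=optics.camera("wrist");S=optics.camera("scene")
a=cv2.resize(S["pixels"][120:300,130:400,::-1],(780,520));cv2.imwrite("pics/s1.png",a)
cv2.imwrite("pics/w1.png",W["pixels"][:,:,::-1])
E
python3 loc.py|head -4
```

```text
30 (array([217.5, 188.5]), array([ 14,  14, 153], dtype=int32), array([0.4538, 0.1377])) (array([245.5, 127. ]), array([  64,   31, 1095], dtype=int32), array([0.1134, 0.0008]))
60 (array([164., 220.]), array([ 9, 13, 92], dtype=int32), array([0.3609, 0.2844])) (array([341. , 160.5]), array([ 13,  10, 101], dtype=int32), array([0.3597, 0.2861]))
125 (array([217.5, 188.5]), array([ 14,  14, 153], dtype=int32), array([0.4481, 0.1336])) (array([289., 172.]), array([ 15,  13, 164], dtype=int32), array([0.4476, 0.13  ]))
250 (array([376. , 222.5]), array([ 17,  18, 243], dtype=int32), array([ 0.3548, -0.2943])) (array([139.5, 147.5]), array([ 18,  14, 196], dtype=int32), array([ 0.3573, -0.2922]))
```

View pics/s1.png

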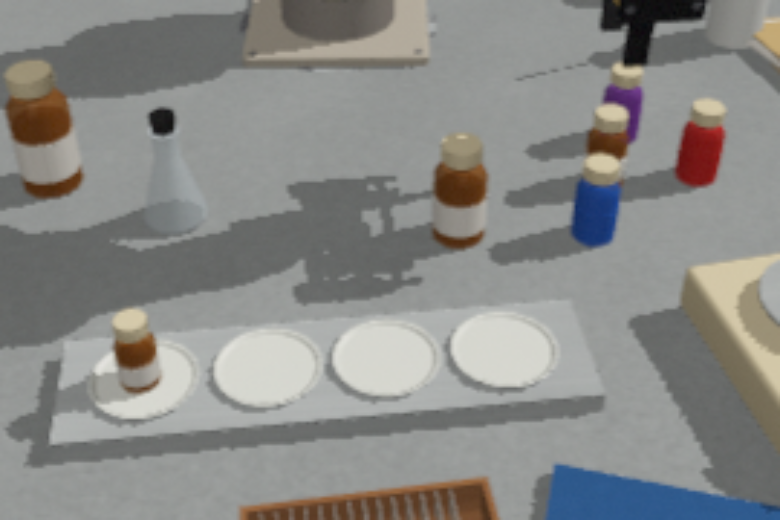

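View pics/w1.png

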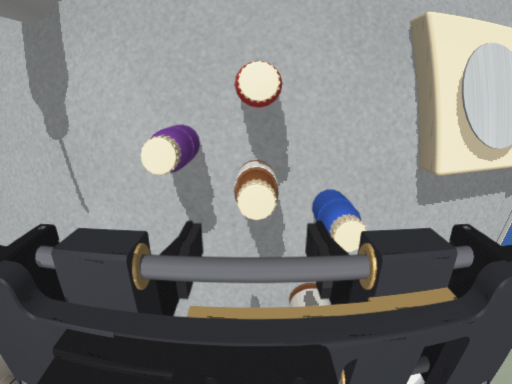

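Scene crop: bottle 30 stands upright in dish 4, with its foot at about (139,383) and the dish centre at about (145,378). Wrist view: the bottle 60 cap is at (257,200), centred between the fingers, with blue (345,232), purple (160,155) and red (259,83) clear of them.

```bash
python3 -m pendant '[[-0.45,0,0.003,0.1,0,0,0],[-0.45,0,0.004,0.19,0,0,0],[-0.45,0,0.005,0.3,0,0,0],[-0.45,0,0.005,0.4,0,0,0],[-0.45,0,0.005,0.43,0,0,0],[-0.45,0,0.005,0.441,0,0,0],[-0.45,0,0.005,0.441,0,0,0]]' 20; python3 -m pendant '[[1,0,0,0,0,0,0],[1,0,0,0,0,0,0],[1,0,0,0,0,0,0],[1,0,0,0,0,0,0],[1,0,0,0,0,0,0],[1,0,0,0,0,0,0],[1,0,0,0,0,0,0],[1,0,0,0,0,0,0]]' 20; python3 plan.py .36 .288 .18 6.4 .652 -.040 .18 6.4 
```

```text
time: 11.1
ee_pos: [0.3597, 0.2893, 0.0411]
eef_rot: [0.667, 0.745, 0.001, -0.0]
ft_force: [-0.1, -0.5, 0.1]
width: 0.063
grip_force: 0.0
time: 12.1
ee_pos: [0.3595, 0.2892, 0.0407]
eef_rot: [0.667, 0.745, 0.0, -0.0]
ft_force: [-0.2, -0.6, 6.3]
width: 0.0415
grip_force: 20.0
[-0.004  0.002 -0.448] [ 0.    -0.    -0.001]
[-1.197  0.85  -0.448] [ 0.    -0.    -0.001]
t 12.1 tcp [0.3595 0.2892 0.0407] w 0.0415 F [-0.2 -0.6  6.3] 19.99985305010341
```

```bash
python3 -m pendant '[[1,0,0,-0.1,0,0,0],[1,0,0,-0.25,0,0,0],[1,0,0,-0.4,0,0,0],[1,-0.15,0.1,-0.448,0,0,0],[1,-0.33,0.23,-0.448,0,0,0],[1,-0.5,0.36,-0.448,0,0,0],[1,-0.6,0.43,-0.448,0,0,0],[1,-0.6,0.43,-0.448,0,0,0]]'|tail -2; python3 -m pendant '[[1,-0.16,0.11,0,0,0,0],[1,-0.32,0.23,0,0,0,0],[1,-0.48,0.34,0,0,0,0],[1,-0.59,0.42,0,0,0,0],[1,-0.59,0.42,0,0,0,0],[1,-0.59,0.42,0,0,0,0]]'; python3 plan.py .652 -.040 .0725 6.4
```

```text
width: 0.0415
grip_force: 20.0
time: 13.85
ee_pos: [0.6511, -0.0365, 0.1739]
eef_rot: [0.667, 0.745, -0.0, -0.001]
ft_force: [-0.1, 0.5, -1.7]
width: 0.0418
grip_force: 20.0
[-0.012  0.002  0.355] [-0.001 -0.001 -0.001]
t 13.85 tcp [ 0.6511 -0.0365  0.1739] w 0.0418 F [-0.1  0.5 -1.7] 20.000176280736923
```

```bash
python3 -m pendant '[[1,-0.005,0.002,0.1,0,0,0],[1,-0.01,0.002,0.2,0,0,0],[1,-0.01,0.002,0.29,0,0,0],[1,-0.01,0.002,0.34,0,0,0],[1,-0.01,0.002,0.355,0,0,0],[1,-0.01,0.002,0.355,0,0,0],[1,-0.01,0.002,0.355,0,0,0]]'; python3 plan.py .652 -.039 .0687 6.4
```

```text
time: 14.72
ee_pos: [0.6532, -0.0409, 0.0693]
eef_rot: [0.667, 0.745, 0.001, 0.001]
ft_force: [0.3, -0.5, -1.2]
width: 0.0415
grip_force: 20.0
[ 0.007 -0.003  0.019] [ 0.001 -0.    -0.001]
t 14.725 tcp [ 0.6532 -0.0409  0.0693] w 0.0415 F [ 0.3 -0.5 -1.2] 20.00000816769898
```

```bash
python3 -m pendant '[[1,0.004,-0.002,0.005,0,0,0],[1,0.004,-0.003,0.01,0,0,0],[1,0.004,-0.003,0.014,0,0,0],[1,0.004,-0.003,0.014,0,0,0]]'; python3 -m pendant '[[1,0,0,0.003,0,0,0],[1,0,0,0.004,0,0,0],[1,0,0,0.004,0,0,0]]'
```

```text
time: 15.22
ee_pos: [0.6515, -0.0399, 0.064]
eef_rot: [0.667, 0.745, -0.0, -0.0]
ft_force: [-0.2, -0.1, -1.7]
width: 0.0414
grip_force: 20.0
time: 15.6
ee_pos: [0.6516, -0.0399, 0.0638]
eef_rot: [0.667, 0.745, 0.0, -0.0]
ft_force: [-3.9, 0.7, 8.4]
width: 0.0414
grip_force: 20.0
```

Contact made; release, retreat and go over bottle 125.

```bash
python3 -m pendant '[[0.2,0,0,-0.003,0,0,0],[-0.2,0,0,-0.003,0,0,0],[-0.5,0,0,-0.003,0,0,0],[-0.6,0,0,-0.003,0,0,0],[-0.6,0,0,-0.003,0,0,0]]'|tail -2; python3 -m pendant '[[-0.6,0,0,-0.1,0,0,0],[-0.6,0,0,-0.25,0,0,0],[-0.6,0,0,-0.45,0,0,0],[-0.7,0,0,-0.5,0,0,0],[-0.7,0,0,-0.5,0,0,0]]'|tail -2; python3 plan.py .447 .132 .19 6.4
```

```text
width: 0.0684
grip_force: 0.0
width: 0.0736
grip_force: 0.0
[ 0.644 -0.617  0.097] [ 0.001 -0.    -0.001]
t 16.85 tcp [ 0.652  -0.0399  0.2143] w 0.0736 F [ 0.3 -0.5 -0.6] 0.0
```

```bash
python3 -m pendant '[[-0.7,0.15,-0.14,0.02,0,0,0],[-0.7,0.3,-0.28,0.04,0,0,0],[-0.7,0.45,-0.42,0.06,0,0,0],[-0.7,0.58,-0.55,0.08,0,0,0],[-0.7,0.644,-0.617,0.097,0,0,0],[-0.7,0.644,-0.617,0.097,0,0,0],[-0.7,0.644,-0.617,0.097,0,0,0]]'|tail -2; python3 plan.py .447 .132 .068 6.4
```

```text
width: 0.0739
grip_force: 0.0
[0.002 0.002 0.403] [-0.     0.    -0.001]
t 17.725 tcp [0.4466 0.1313 0.1839] w 0.0739 F [ 0.3 -0.6  0.2] 0.0
```

```bash
python3 -m pendant '[[-0.7,0.002,0.002,0.1,0,0,0],[-0.7,0.002,0.002,0.19,0,0,0],[-0.7,0.002,0.002,0.3,0,0,0],[-0.7,0.002,0.002,0.38,0,0,0],[-0.7,0.002,0.002,0.403,0,0,0],[-0.7,0.002,0.002,0.403,0,0,0],[-0.7,0.002,0.002,0.403,0,0,0]]' 25; python3 -m pendant '[[1,0,0,0,0,0,0],[1,0,0,0,0,0,0],[1,0,0,0,0,0,0],[1,0,0,0,0,0,0],[1,0,0,0,0,0,0],[1,0,0,0,0,0,0],[1,0,0,0,0,0,0],[1,0,0,0,0,0,0]]' 25; python3 plan.py .447 .132 .16 6.4 .6415 .0572 .16 6.4 
```

```text
time: 18.6
ee_pos: [0.4478, 0.1326, 0.0646]
eef_rot: [0.667, 0.745, 0.001, 0.0]
ft_force: [-0.1, -0.1, 0.6]
width: 0.0737
grip_force: 0.0
time: 19.6
ee_pos: [0.4471, 0.1328, 0.0639]
eef_rot: [0.667, 0.745, 0.0, -0.0]
ft_force: [-1.5, 0.1, 6.6]
width: 0.05
grip_force: 25.0
[-0.002 -0.001 -0.304] [ 0.    -0.    -0.001]
[-0.321  0.617 -0.304] [ 0.    -0.    -0.001]
t 19.6 tcp [0.4471 0.1328 0.0639] w 0.05 F [-1.5  0.1  6.6] 25.000085951469373
```

```bash
python3 -m pendant '[[1,0,0,-0.1,0,0,0],[1,0,0,-0.2,0,0,0],[1,0,0,-0.304,0,0,0],[1,-0.08,0.15,-0.304,0,0,0],[1,-0.16,0.31,-0.304,0,0,0],[1,-0.24,0.46,-0.304,0,0,0],[1,-0.3,0.58,-0.304,0,0,0],[1,-0.321,0.617,-0.304,0,0,0]]'|tail -2; python3 -m pendant '[[1,0,0,0,0,0,0],[1,0,0,0,0,0,0],[1,0,0,0,0,0,0]]';  python3 plan.py .6415 .0572 .0955 6.4
```

```text
width: 0.0506
grip_force: 25.0
time: 20.98
ee_pos: [0.6408, 0.0581, 0.1552]
eef_rot: [0.667, 0.745, 0.0, -0.0]
ft_force: [0.4, -0.2, -1.6]
width: 0.0503
grip_force: 25.0
[-0.004  0.002  0.216] [ 0.    -0.001 -0.   ]
t 20.975 tcp [0.6408 0.0581 0.1552] w 0.0503 F [ 0.4 -0.2 -1.6] 25.00003095876309
```

```bash
python3 -m pendant '[[1,-0.004,0.002,0.08,0,0,0],[1,-0.004,0.002,0.15,0,0,0],[1,-0.004,0.002,0.2,0,0,0],[1,-0.004,0.002,0.212,0,0,0],[1,-0.004,0.002,0.212,0,0,0],[1,-0.004,0.002,0.212,0,0,0]]'|tail -2; python3 plan.py .6415 .0572 .0919 6.4
```

```text
width: 0.0505
grip_force: 25.0
[ 0.005 -0.004  0.017] [ 0.001 -0.    -0.001]
t 21.725 tcp [0.6427 0.056  0.0921] w 0.0505 F [ 0.4  0.9 -2.4] 24.99985977585311
```

```bash
python3 -m pendant '[[1,0.004,-0.003,0.005,0,0,0],[1,0.005,-0.004,0.01,0,0,0],[1,0.005,-0.004,0.013,0,0,0],[1,0.005,-0.004,0.013,0,0,0]]'; python3 -m pendant '[[1,0,0,0.003,0,0,0],[1,0,0,0.004,0,0,0],[1,0,0,0.004,0,0,0]]'
```

```text
time: 22.22
ee_pos: [0.6408, 0.0573, 0.0873]
eef_rot: [0.667, 0.745, -0.0, -0.0]
ft_force: [-0.5, 0.1, -1.4]
width: 0.0506
grip_force: 25.0
time: 22.6
ee_pos: [0.641, 0.0573, 0.087]
eef_rot: [0.667, 0.745, 0.0, -0.0]
ft_force: [-3.2, -0.0, 4.8]
width: 0.0506
grip_force: 25.0
```

```bash
python3 -m pendant '[[0.1,0,0,-0.003,0,0,0],[-0.3,0,0,-0.003,0,0,0],[-0.7,0,0,-0.003,0,0,0],[-0.8,0,0,-0.003,0,0,0],[-0.8,0,0,-0.003,0,0,0]]'|tail -2; python3 -m pendant '[[-0.8,0,0,-0.1,0,0,0],[-0.8,0,0,-0.25,0,0,0],[-0.8,0,0,-0.45,0,0,0],[-1,0,0,-0.55,0,0,0],[-1,0,0,-0.55,0,0,0]]'|tail -2; python3 plan.py .5 -.12 .25 6.4 .3555 -.294 .24 6.4
```

```text
width: 0.0754
grip_force: 0.0
width: 0.0858
grip_force: 0.0
[-0.535 -0.535  0.03 ] [ 0.002 -0.    -0.001]
[-1.059 -1.077  0.061] [ 0.002 -0.    -0.001]
t 23.85 tcp [0.642  0.0571 0.2549] w 0.0858 F [ 0.6 -0.3 -0.8] 0.0
```

```bash
python3 -m pendant '[[-1,-0.13,-0.13,0.01,0,0,0],[-1,-0.26,-0.26,0.02,0,0,0],[-1,-0.4,-0.4,0.03,0,0,0],[-1,-0.53,-0.54,0.03,0,0,0],[-1,-0.66,-0.67,0.04,0,0,0],[-1,-0.8,-0.81,0.05,0,0,0],[-1,-0.93,-0.94,0.06,0,0,0],[-1,-0.98,-1,0.06,0,0,0]]'|tail -2; python3 -m pendant '[[-1,-0.04,-0.04,0,0,0,0],[-1,-0.079,-0.077,0,0,0,0],[-1,-0.079,-0.077,0,0,0,0],[-1,-0.079,-0.077,0,0,0,0]]'|tail -2; python3 plan.py .3555 -.294 .2 6.4  .3555 -.294 .092 6.4; python3 loc.py | grep 250
```

```text
width: 0.0868
grip_force: 0.0
width: 0.0871
grip_force: 0.0
[-0.003  0.001  0.13 ] [-0.  0. -0.]
[-0.003  0.001  0.49 ] [-0.  0. -0.]
t 25.35 tcp [ 0.3551 -0.293   0.2341] w 0.0871 F [ 0.   0.2 -0.2] 0.0
250 (array([374.5, 222.5]), array([ 20,  18, 276], dtype=int32), array([ 0.3548, -0.2903])) (array([140., 147.]), array([ 19,  15, 216], dtype=int32), array([ 0.3545, -0.2915]))
```

```bash
python3 -m pendant '[[-1,-0.001,0.001,0.1,0,0,0],[-1,-0.001,0.001,0.2,0,0,0],[-1,-0.001,0.001,0.32,0,0,0],[-1,-0.001,0.001,0.42,0,0,0],[-1,-0.001,0.001,0.47,0,0,0],[-1,-0.001,0.001,0.487,0,0,0],[-1,-0.001,0.001,0.487,0,0,0],[-1,-0.001,0.001,0.487,0,0,0]]' 30; python3 -m pendant '[[1,0,0,0,0,0,0],[1,0,0,0,0,0,0],[1,0,0,0,0,0,0],[1,0,0,0,0,0,0],[1,0,0,0,0,0,0],[1,0,0,0,0,0,0],[1,0,0,0,0,0,0],[1,0,0,0,0,0,0]]' 30; python3 plan.py .3555 -.293 .25 6.4 .45 -.1 .28 6.4 .632 .1555 .25 6.4
```

```text
time: 26.45
ee_pos: [0.3553, -0.2941, 0.0887]
eef_rot: [0.667, 0.745, 0.0, 0.0]
ft_force: [0.6, 0.1, -0.2]
width: 0.0874
grip_force: 0.0
time: 27.45
ee_pos: [0.3551, -0.2941, 0.0882]
eef_rot: [0.667, 0.745, 0.0, 0.0]
ft_force: [3.0, 0.5, 1.9]
width: 0.0611
grip_force: 30.0
[ 0.003  0.002 -0.523] [ 0.     0.    -0.001]
[ 0.608  0.386 -0.623] [ 0.     0.    -0.001]
[ 1.388  1.082 -0.522] [ 0.     0.    -0.001]
t 27.45 tcp [ 0.3551 -0.2941  0.0882] w 0.0611 F [3.  0.5 1.9] 29.981222862714652
```

```bash
python3 -m pendant '[[1,0,0,-0.06,0,0,0],[1,0,0,-0.18,0,0,0],[1,0,0,-0.32,0,0,0],[1,0,0,-0.46,0,0,0],[1,0,0,-0.56,0,0,0],[1,0,0,-0.6,0,0,0],[1,0,0,-0.6,0,0,0]]'; python3 -m pendant '[[1,0.06,0.04,0,0,0,0],[1,0.18,0.13,0,0,0,0],[1,0.32,0.24,0,0,0,0],[1,0.46,0.36,0,0,0,0],[1,0.6,0.46,0,0,0,0],[1,0.68,0.53,0,0,0,0],[1,0.7,0.54,0,0,0,0],[1,0.7,0.54,0,0,0,0]]'; python3 plan.py .632 .1555 .26 6.4
```

```text
time: 28.32
ee_pos: [0.3543, -0.2941, 0.2673]
eef_rot: [0.667, 0.745, -0.0, -0.0]
ft_force: [-0.3, 1.0, -4.1]
width: 0.0609
grip_force: 30.0
time: 29.32
ee_pos: [0.4921, -0.068, 0.2666]
eef_rot: [0.667, 0.745, -0.001, -0.001]
ft_force: [-0.6, 0.2, -4.6]
width: 0.0608
grip_force: 30.0
[0.69  0.545 0.036] [-0.001  0.001 -0.001]
t 29.325 tcp [ 0.4921 -0.068   0.2666] w 0.0608 F [-0.6  0.2 -4.6] 29.963127589855958
```

```bash
python3 -m pendant '[[1,0.06,0.05,0,0,0,0],[1,0.18,0.14,0,0,0,0],[1,0.32,0.25,0,0,0,0],[1,0.46,0.36,0,0,0,0],[1,0.58,0.46,0,0,0,0],[1,0.67,0.53,0,0,0,0],[1,0.69,0.545,0,0,0,0],[1,0.69,0.545,0,0,0,0]]'; python3 plan.py .632 .1555 .122 6.4
```

```text
time: 30.32
ee_pos: [0.6327, 0.1555, 0.2675]
eef_rot: [0.668, 0.745, -0.001, 0.0]
ft_force: [0.1, -1.5, -4.3]
width: 0.0609
grip_force: 30.0
[ 0.001 -0.002  0.502] [-0.     0.    -0.001]
t 30.325 tcp [0.6327 0.1555 0.2675] w 0.0609 F [ 0.1 -1.5 -4.3] 29.963304251004388
```

```bash
python3 -m pendant '[[1,0,-0.001,0.08,0,0,0],[1,0,-0.001,0.18,0,0,0],[1,0,-0.001,0.3,0,0,0],[1,0,-0.001,0.4,0,0,0],[1,0,-0.001,0.47,0,0,0],[1,0,-0.001,0.5,0,0,0],[1,0,-0.001,0.5,0,0,0],[1,0,-0.001,0.5,0,0,0]]'|tail -2; python3 plan.py .632 .1555 .1162 6.4
```

```text
width: 0.0606
grip_force: 30.0
[-0.001 -0.004  0.027] [ 0.001 -0.    -0.001]
t 31.325 tcp [0.6331 0.156  0.1193] w 0.0606 F [-0.7 -0.5 -2.8] 29.96354593158628
```

```bash
python3 -m pendant '[[1,0,-0.002,0.008,0,0,0],[1,0,-0.003,0.016,0,0,0],[1,0,-0.003,0.022,0,0,0],[1,0,-0.003,0.025,0,0,0],[1,0,-0.003,0.025,0,0,0]]'; python3 -m pendant '[[1,0,0,0.003,0,0,0],[1,0,0,0.004,0,0,0],[1,0,0,0.004,0,0,0]]'
```

```text
time: 31.95
ee_pos: [0.6316, 0.156, 0.1112]
eef_rot: [0.667, 0.745, 0.0, -0.0]
ft_force: [-4.7, 0.0, 4.6]
width: 0.0609
grip_force: 29.9
time: 32.33
ee_pos: [0.6318, 0.1559, 0.1111]
eef_rot: [0.667, 0.745, 0.001, -0.0]
ft_force: [-5.4, -1.2, 13.6]
width: 0.0613
grip_force: 29.9
```

```bash
python3 -m pendant '[[0,0,0,-0.004,0,0,0],[-0.6,0,0,-0.004,0,0,0],[-1,0,0,-0.004,0,0,0],[-1,0,0,-0.004,0,0,0],[-1,0,0,-0.004,0,0,0],[-1,0,0,-0.004,0,0,0]]'|tail -2; python3 -m pendant '[[-1,0,0,-0.1,0,0,0],[-1,0,0,-0.25,0,0,0],[-1,0,0,-0.4,0,0,0],[-1,0,0,-0.5,0,0,0],[-1,0,0,-0.5,0,0,0]]'|tail -2; python3 -m pendant '[[-1,0,-0.2,0,0,0,0],[-1,0,-0.4,0,0,0,0],[-1,0,-0.6,0,0,0,0],[-1,0,-0.6,0,0,0,0]]'|tail -1
python3 - <<'E'
from h import *
T=optics.camera("top");S=optics.camera("scene")
a=cv2.resize(S["pixels"][120:300,130:400,::-1],(780,520));cv2.imwrite("pics/s2.png",a)
a=cv2.resize(T["pixels"][80:250,120:400,::-1],(780,474),interpolation=cv2.INTER_CUBIC);cv2.imwrite("pics/t2.png",a)
D=[(.632,.1555),(.6415,.057),(.652,-.04),(.665,-.1405)];H=[.126,.078,.099,.061];H=[.126,.099,.078,.061]
for d,hh in zip(D,H):
  for c in (T,S):
    p=proj(c,[*d,.023+hh])[0]
    h=cv2.cvtColor(c["pixels"],cv2.COLOR_RGB2HSV)
    m=((h[...,0]>8)&(h[...,0]<35)&(h[...,1]<125)&(h[...,1]>40)&(h[...,2]>110)).astype(np.uint8)
    l=cv2.connectedComponentsWithStats(m,connectivity=4); q=np.hypot(*(l[3]-p).T); q[0]=99; q[l[2][:,4]<15]=99; k=l[2][q.argmin()]
    e=(k[0]+(k[2]-1)/2,k[1]+(k[3]-1)/2); print(k[2:],((onz(c,e,.023+hh)[0,:2]-d)*1000).round(1))
E
```

```text
width: 0.0866
grip_force: 0.0
width: 0.0869
grip_force: 0.0
grip_force: 0.0
[10 14 82] [ 4.5 -4. ]
[ 21  19 334] [-0.5  3.8]
[ 15  15 161] [0.1 1.3]
[ 18  16 236] [ 0.1 -0.8]
[ 12  12 111] [-1.5 -2. ]
[ 15  14 172] [-1.  -2.3]
[10  9 71] [-1.  -0.7]
[ 14  12 122] [0.2 1.8]
```

View pics/s2.png

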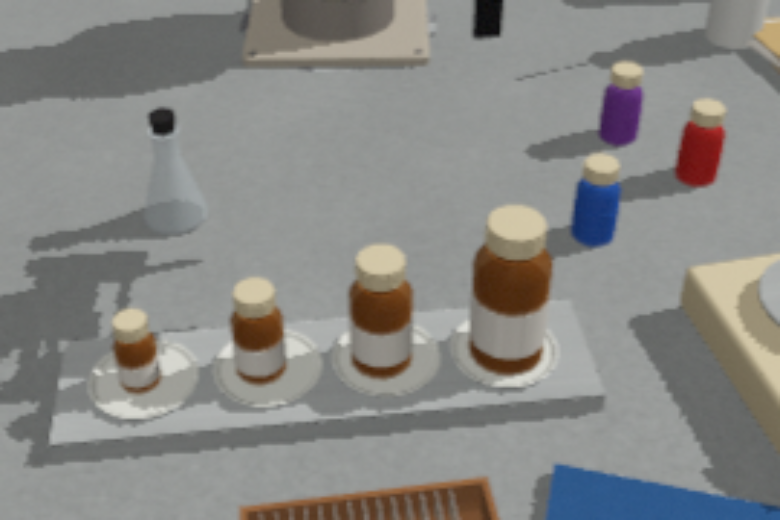

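View pics/t2.png

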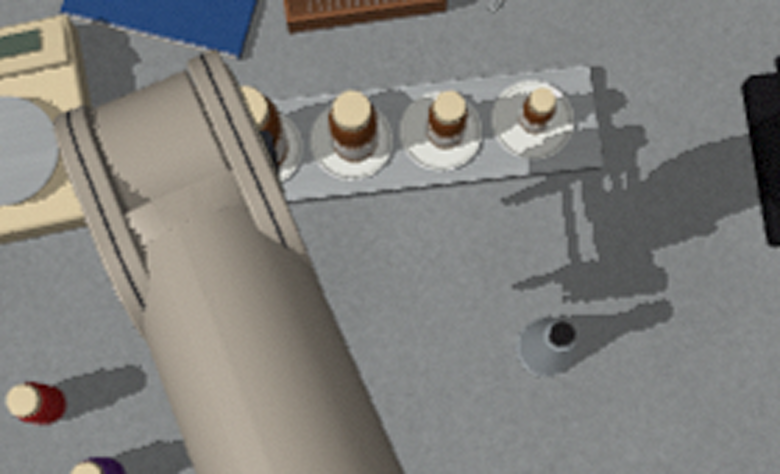

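The scene view shows all four bottles upright in ascending order, with the smallest on the microscope side and the flask untouched. In the top view the arm hides bottle_250, so I'll move it aside and check that bottle's centring.

```bash
python3 -m pendant '[[-1,-0.2,-0.05,0,0,0,0],[-1,-0.4,-0.1,0,0,0,0],[-1,-0.6,-0.15,0,0,0,0],[-1,-0.8,-0.2,0,0,0,0],[-1,-0.95,-0.2,0,0,0,0],[-1,-0.95,-0.2,0,0,0,0]]'|head -2
python3 - <<'E'
from h import *
T=optics.camera("top");c=T;d=(.632,.1555)
h=cv2.cvtColor(c["pixels"],cv2.COLOR_RGB2HSV);p=proj(c,[*d,.149])[0]
m=((h[...,0]>8)&(h[...,0]<35)&(h[...,1]<125)&(h[...,1]>40)&(h[...,2]>110)).astype(np.uint8)
l=cv2.connectedComponentsWithStats(m,connectivity=4); q=np.hypot(*(l[3]-p).T); q[0]=99; q[l[2][:,4]<15]=99; k=l[2][q.argmin()]
e=(k[0]+(k[2]-1)/2,k[1]+(k[3]-1)/2); print(k[2:],((onz(c,e,.149)[0,:2]-d)*1000).round(1))
cv2.imwrite("pics/t3.png",cv2.resize(T["pixels"][90:170,180:350,::-1],(780,367),interpolation=cv2.INTER_CUBIC))
E
```

```text
time: 35.05
ee_pos: [0.4246, -0.1577, 0.2611]
[ 17  18 221] [-1.2  5.5]
```

View pics/t3.png

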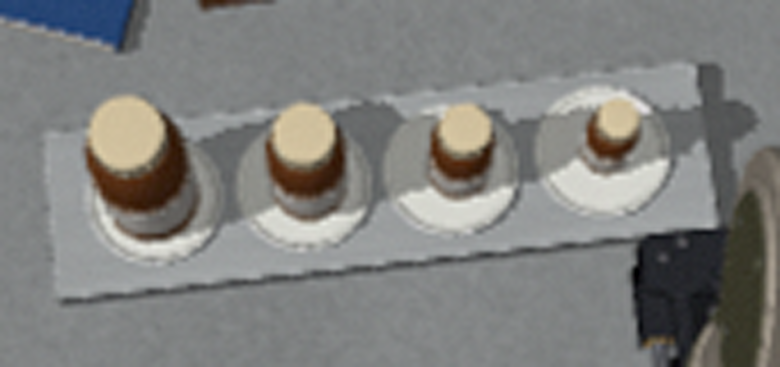

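Bottle_250 is about 4–5 mm off centre towards +y: both views agree, and the mark of it in the crop is left of its dish centre at (156,193). I'll regrasp it and shift it.

```bash
python3 -m pendant '[[-1,0.2,0.15,0,0,0,0],[-1,0.4,0.3,0,0,0,0],[-1,0.6,0.45,0,0,0,0],[-1,0.8,0.6,0,0,0,0],[-1,0.95,0.75,0,0,0,0],[-1,0.95,0.8,0,0,0,0],[-1,0.95,0.8,0,0,0,0],[-1,0.95,0.8,0,0,0,0]]'|head -2; python3 plan.py .632 .158 .26 6.4 .632 .158 .1162 6.4
```

```text
time: 36.1
ee_pos: [0.6316, 0.1561, 0.2586]
[0.006 0.002 0.012] [-0.001  0.001 -0.001]
[0.007 0.003 0.491] [-0.001  0.001 -0.001]
t 36.1 tcp [0.6316 0.1561 0.2586] w 0.0872 F [-0.4 -1.   0.8] 0.0
```

```bash
python3 -m pendant '[[-1,0.012,0.002,0.08,0,0,0],[-1,0.012,0.002,0.2,0,0,0],[-1,0.012,0.002,0.32,0,0,0],[-1,0.012,0.002,0.42,0,0,0],[-1,0.012,0.002,0.47,0,0,0],[-1,0.012,0.002,0.488,0,0,0],[-1,0.012,0.002,0.488,0,0,0],[-1,0.012,0.002,0.488,0,0,0]]' 30; python3 -m pendant '[[1,0,0,0,0,0,0],[1,0,0,0,0,0,0],[1,0,0,0,0,0,0],[1,0,0,0,0,0,0],[1,0,0,0,0,0,0],[1,0,0,0,0,0,0],[1,0,0,0,0,0,0],[1,0,0,0,0,0,0]]' 30; python3 plan.py .632 .1555 .1202 6.4
```

```text
time: 37.1
ee_pos: [0.6323, 0.1596, 0.1153]
eef_rot: [0.667, 0.745, 0.001, 0.0]
ft_force: [0.0, -0.2, -0.1]
width: 0.0868
grip_force: 0.0
time: 38.1
ee_pos: [0.6319, 0.1596, 0.1142]
eef_rot: [0.667, 0.745, 0.0, 0.0]
ft_force: [1.4, 0.4, -0.1]
width: 0.0609
grip_force: 30.0
[-0.014 -0.001 -0.003] [ 0.    -0.    -0.001]
t 38.1 tcp [0.6319 0.1596 0.1142] w 0.0609 F [ 1.4  0.4 -0.1] 30.000096845906228
```

```bash
python3 -m pendant '[[1,0,0,-0.01,0,0,0],[1,0,0,-0.02,0,0,0],[1,-0.007,0,-0.02,0,0,0],[1,-0.014,0,-0.02,0,0,0],[1,-0.014,0,-0.02,0,0,0],[1,-0.014,0,-0.02,0,0,0]]'; python3 plan.py .632 .1555 .1192 6.4
```

```text
time: 38.85
ee_pos: [0.6322, 0.1554, 0.1201]
eef_rot: [0.667, 0.745, 0.0, -0.0]
ft_force: [0.2, -0.0, -3.6]
width: 0.0607
grip_force: 30.0
[ 0.    -0.001  0.02 ] [-0.    -0.    -0.001]
t 38.85 tcp [0.6322 0.1554 0.1201] w 0.0607 F [ 0.2 -0.  -3.6] 29.998007593676448
```

```bash
python3 -m pendant '[[1,0,0,0.007,0,0,0],[1,0,0,0.013,0,0,0],[1,0,0,0.018,0,0,0],[1,0,0,0.018,0,0,0],[1,0,0,0.018,0,0,0]]'; python3 -m pendant '[[1,0,0,0.003,0,0,0],[1,0,0,0.003,0,0,0]]'
```

```text
time: 39.48
ee_pos: [0.6322, 0.1554, 0.1148]
eef_rot: [0.667, 0.745, 0.0, -0.0]
ft_force: [0.3, -0.2, -4.4]
width: 0.0611
grip_force: 30.0
time: 39.72
ee_pos: [0.6324, 0.1554, 0.1142]
eef_rot: [0.667, 0.745, 0.0, 0.0]
ft_force: [-1.3, 0.5, 0.5]
width: 0.0609
grip_force: 30.0
```

Landed. Release, retreat and verify.

```bash
python3 -m pendant '[[1,0,0,0.002,0,0,0],[0,0,0,0.002,0,0,0],[-0.6,0,0,0,0,0,0],[-1,0,0,0,0,0,0],[-1,0,0,0,0,0,0],[-1,0,0,0,0,0,0],[-1,0,0,0,0,0,0]]'; python3 -m pendant '[[-1,0,0,-0.1,0,0,0],[-1,0,0,-0.25,0,0,0],[-1,0,0,-0.4,0,0,0],[-1,0,0,-0.5,0,0,0],[-1,0,0,-0.5,0,0,0]]'|tail -1; python3 -m pendant '[[-1,0,-0.2,0,0,0,0],[-1,0,-0.4,0,0,0,0],[-1,-0.2,-0.6,0,0,0,0],[-1,-0.4,-0.7,0,0,0,0],[-1,-0.6,-0.8,0,0,0,0],[-1,-0.8,-0.8,0,0,0,0],[-1,-0.95,-0.8,0,0,0,0],[-1,-0.95,-0.8,0,0,0,0]]'|head -2
python3 - <<'E'
from h import *
T=optics.camera("top");S=optics.camera("scene");d=(.632,.1555)
for c in (T,S):
    h=cv2.cvtColor(c["pixels"],cv2.COLOR_RGB2HSV);p=proj(c,[*d,.149])[0]
    m=((h[...,0]>8)&(h[...,0]<35)&(h[...,1]<125)&(h[...,1]>40)&(h[...,2]>110)).astype(np.uint8)
    l=cv2.connectedComponentsWithStats(m,connectivity=4); q=np.hypot(*(l[3]-p).T); q[0]=99; q[l[2][:,4]<15]=99; k=l[2][q.argmin()]
    e=(k[0]+(k[2]-1)/2,k[1]+(k[3]-1)/2); print(k[2:],((onz(c,e,.149)[0,:2]-d)*1000).round(1))
cv2.imwrite("pics/s3.png",cv2.resize(S["pixels"][120:300,130:400,::-1],(780,520),interpolation=cv2.INTER_CUBIC))
E
```

```text
time: 40.6
ee_pos: [0.6322, 0.1554, 0.1138]
eef_rot: [0.667, 0.745, 0.0, -0.0]
ft_force: [0.0, -0.4, -1.0]
width: 0.0865
grip_force: 0.0
grip_force: 0.0
time: 42.22
ee_pos: [0.4239, -0.1568, 0.2631]
[ 18  17 222] [0.2 1.4]
[ 22  19 333] [-0.5  0.5]
```

View pics/s3.png

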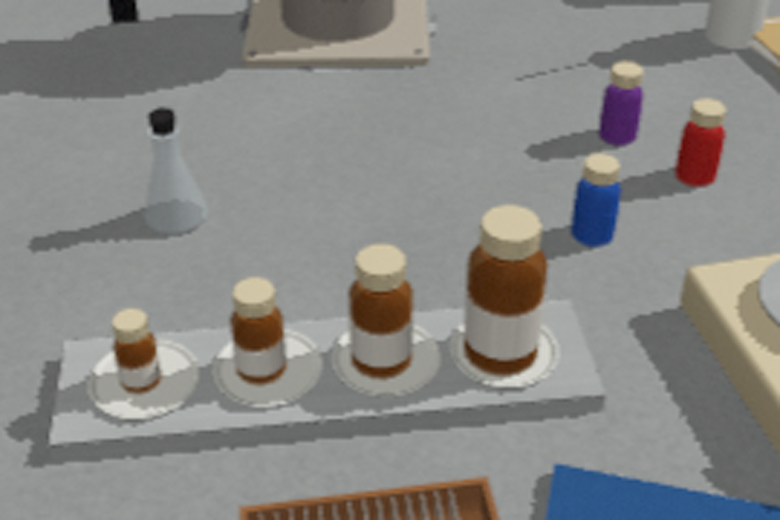

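All four stand upright and centred to within about 2 mm. The flask has not moved, and the gripper is clear.

```bash
python3 -c "
from bench import r
print(r.close_job())"
```

```text
the job is handed in; nothing more can be done
None
```

The four brown bottles now stand upright in their dishes, smallest next to the microscope and largest at the far end, each within about 3 mm of centre; the flask was not moved, and I handed the job in at about 42 s.

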